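# Snap the lid onto the sprung dish case

## Task

Lift the grey lid by its black handle, lay it squarely on the blue dish case (either way round) and let go. Then, with closed fingertips, press down firmly on the lid's red pad until that end has snapped fully home and stands up to a firm push of about 15 N, and after it the same on the blue pad; the case stands on a sprung anti-vibration table that gives way under the hand, and you must never push it down to its stop. Leave the lid clipped down at both ends, and do not disturb the mug, tape roll, blower or marker.

Things in the scene. Friction and masses are not known exactly. Their poses are not given: they have to be found in the camera images.
- lid: Loose grey lid, 111 (x) x 169 (y) x 58 mm high, 0.2 to 0.4 kg. Origin: centre of the lower edge of its 22 mm deep skirt, z up. The top plate lies 22 to 26 mm above the origin. The skirt goes round the outside of the case with 2.5 mm play each side in x, 1.5 mm in y; an inward lip at the foot of each short (y end) side must be pushed past a spring clip of the case.
- lid_grip (a point): Centre of the lid's black bar handle, 51 mm above the lid's origin. The bar runs along the lid's y: 70 long, 14 wide, 14 mm high, 18 mm free under it. Grip it across its 14 mm width, that is along the lid's x.
- red_pad (a point): Centre of the top of the red press pad (28 mm disc) at the lid's +y end, 62 mm from the lid's centre, 28 mm above the lid's origin.
- blue_pad (a point): Centre of the top of the blue press pad (28 mm disc) at the lid's -y end, 62 mm from the lid's centre, 28 mm above the lid's origin.
- case_rim (a point): Centre of the rim plane of the open blue case, 100 (x) x 150 (y) x 60 mm high, rim 96 mm above the desk, two glass dishes inside; on a sprung table over a fixed grey foot of 150 x 190 mm. Steel clip on each short side. A lid laid on rests on the clips, its pads 20 to 25 mm above this point; home, the pads are 6 mm above it. Each end needs an unknown 6 to 18 N over its pad to snap.
- case (a joint): Sinking of the sprung table that carries the case, m: 0 unloaded, grows downward by about 0.4 mm per newton, hard stop at 0.014. The lid alone sinks it about 1 mm.
- green_mug: Bystander: green mug, 86 mm across, 118 mm with its handle, 96 mm tall. Origin: centre of its underside.
- tape_roll: Bystander: roll of white tape lying flat, 68 mm across, 19 mm high. Origin: centre of its underside.
- bulb: Bystander: red rubber air blower standing on its bulb, nozzle up, near the mug, 56 mm across, 124 mm tall. Origin: centre of its underside.
- fat_marker: Bystander: black marker pen lying flat, 131 mm long, 18 mm thick. Origin: centre of its underside.

How it is judged:
On the way, in this order (a step that is already met when the one before it is completed fails the run):
1. the lid lies squarely on the case and is let go (x of lid in the frame of case_rim between -0.006 and 0.006 m and y of lid in the frame of case_rim between -0.006 and 0.006 m and angle between the y axis of lid and the y axis of case_rim, either way round below 0.1 rad and z of lid in the frame of case_rim below 0.006 m and angle between lid's own z axis and vertical below 0.2 rad and contact force between the fingers and lid below 0.3 N), for 0.2 s.
2. the red end is home (pad at most 8.5 mm above the rim) and is pressed on its pad with more than 10 N (contact force between the fingers and lid above 10 N and horizontal distance between the grasp point and red_pad below 0.025 m and z of red_pad in the frame of case_rim below 0.0085 m), for 0.15 s.
3. the blue end is home and is pressed on its pad with more than 10 N (contact force between the fingers and lid above 10 N and horizontal distance between the grasp point and blue_pad below 0.025 m and z of blue_pad in the frame of case_rim below 0.0085 m), for 0.15 s.
At the end, for the whole second after the job is handed in: The lid is on the case, centred within 6 mm and 0.1 rad (either way round), both pads at most 8.5 mm above the rim plane (6 mm when home), at rest, and the table is free again (sunk less than 4 mm) (x of lid in the frame of case_rim between -0.006 and 0.006 m and y of lid in the frame of case_rim between -0.006 and 0.006 m and angle between the y axis of lid and the y axis of case_rim, either way round below 0.1 rad and z of lid in the frame of case_rim below 0.006 m and angle between lid's own z axis and vertical below 0.2 rad and z of each of red_pad, blue_pad in the frame of case_rim below 0.0085 m and linear speed of lid below 0.01 m/s and value of joint case below 0.004 m); the robot touches nothing.
It fails at once if the sprung table is pushed down to its stop (more than 13 mm, about 33 N) (value of joint case above 0.013 m).
It fails at once if green mug is moved more than 25 mm (distance of green_mug from where it was at the start of the episode above 0.025 m).
It fails at once if roll of white tape lying flat is moved more than 25 mm (distance of tape_roll from where it was at the start of the episode above 0.025 m).
It fails at once if red rubber air blower standing on its bulb is moved more than 25 mm (distance of bulb from where it was at the start of the episode above 0.025 m).
It fails at once if black marker pen lying flat is moved more than 25 mm (distance of fat_marker from where it was at the start of the episode above 0.025 m).
It also fails if it takes over 64 s, if anything falls off the work surface, if the arm or the gripper's body presses on something with over 40 N, if the wrist force passes 120 N, or if a joint passes its speed limit or range.

## Robot

A 7-joint arm with a two-finger parallel gripper is mounted at the origin on a cart in front of the work surface, level with it; the furniture and walls round the work are solid. World frame = base frame: x ahead of the robot, y to its left, z up, the work surface at z = 0. Lengths are in m, angles in rad, forces in N, time in s.
With the tool pointing down it reaches from about 0.425 to 0.925 m from the base axis. Payload 6.8 kg.
Tool frame: the origin (TCP) lies at the very end of the fingers, on their centre line; the grasp point (between the pads) lies 19 mm behind it; z points along the fingers, y is the line along which they close (so a half turn about z gives the same grasp; the last joint's range is limited). The gripper opens to 85 mm and grips with 20 to 120 N. Pads are 22 mm wide; open, the fingers measure 114 mm over their backs; the gripper's body (76 mm by 85 mm) begins 54 mm behind the grasp point. The pads swing forward as they close: fully open they stand 13 mm farther back than shut.
Start: joints at [-0.108, 0.477, 0.022, 1.555, -0.011, 1.109, -0.083], TCP at [0.675, 0, 0.231] pointing down, gripper open.
Joint ranges: [-2.96, 2.96], [-0.34, 2.1], [-1.41, 1.46], [0.24, 2.44], [-1.37, 4.51], [0.17, 1.92], [-2.96, 2.96]. Speed limits (rad/s): [2.39, 2.39, 3.14, 3.14, 3.14, 3.14, 3.14].

## Interface

Orientations are given as a unit quaternion [w, x, y, z].
In Python, from station import telemetry, viewer, job, search_frame, cut_out gives the robot as it stands. The module is installed in compiled form; this text tells all that it offers.
- The arm moves only by the shell command python3 -m crank 'ROWS' [FORCE]. ROWS is JSON, a list of rows, each an object with "delta_rot": the turn, a rotation vector about the tool's x, y, z in degrees, a list of three; "xyz": the shift along the tool's x, y, z in m, a list of three; "fingers": the gripper command: -1 is fully open, 1 is shut, values between are in proportion. In form: [{"delta_rot": [ax, ay, az], "xyz": [dx, dy, dz], "fingers": fingers}, ...]. A call has 1 to 10 rows; each row is the pose to reach, as a shift and turn from the pose commanded when the call began, along the tool's axes at that moment; what a row does not reach only later rows make up. A row lasts 1/10 s, in which the tool goes at most 50 mm and 8.59 degrees, less where a joint would pass 70% of its speed; a pose out of reach is approached as far as the arm can. A call with a gripper value outside its range is refused whole. The fingers move at their own pace and stop on an object; FORCE is the grip in N (left out, the last holds). Time passes only in rows, so rows that repeat a pose let the fingers close. It gives the time, the measured TCP pose, the force, the opening and the grip force at its end, in the units of the state.
- telemetry.get_obs(): the state, without advancing time (a new reading comes with each control period).
- viewer.read_camera(name): name is "scene" or "side" or "wrist"; returns a dict with "img" (420x560x3 uint8, red, green, blue), "fx", "fy", "cx", "cy" (pixels), "k1" (the pictures are not rectified: a ray, as slopes to the right and down, at radius r is drawn at 1 + k1 r^2 times it, then the intrinsics apply), "origin" and "rotation" of the camera in the world. Camera axes: x right, y up, looking along -z (the intrinsics and any distortion apply to the point x, -y, -z); pixel columns grow to the right and rows downward; lengths in m; the calibration is good to about 2 mm. A picture is of the moment at which its call begins. There is no depth.
- job.hand_in(): hands the job in; it is judged then, once.
Trained networks look in the newest picture that a camera, given by its name, has taken for a name from the list of things; names that differ only in an ending like _2 or _b are one class to them, and where a whole thing is asked for, a point or a joint stands for the part that bears it (a point fixed in the world has none). Each returns a list of dicts, best first, with "score" (0 to 1); they miss things now and then, are a little off and sometimes report something else, mostly with a low value. They report only what shows in the picture. A call takes as long as a camera call.
- search_frame(camera, thing): "pixel" ([column, row] in pixels, amid what is visible of it).
- cut_out(camera, thing): "pixels" (420x560 bool, what is visible of it) and "pixel" ([column, row] in pixels, amid what is visible of it).
The state is a dict: "t": time; "q": joint angles; "joint_vel": joint speeds; "joint_torque": joint torques, N m; "eef_pos": TCP position; "tool_rot": TCP orientation; "contact_force": force on the tool from outside, world axes, zero at the start; "torque": the same for the moment, N m; "gripper_width": opening from 0.0 (shut) to 1.0 (fully open); "grasp_force": force on a finger pad.
Only numpy, scipy, OpenCV 4.12 (cv2) and the standard library are available. Lean on these libraries where they do the work, as an engineer would, in place of code of your own. Each camera call takes 0.05 s, during which the arm holds its last target. There are 200 camera calls.

## Working session

There is one attempt and no reset: what is moved stays moved. The work goes in short steps, Python scripts to look and compute and a shell command to move; the robot and the scene stay as the last step left them, time stands still between calls to the robot, and variables do not carry over. Pictures are saved under pics/ and viewed, at most 10 in all, crops included, and the job is handed in when it is done.

```bash
mkdir -p pics; cat > h.py <<'E'
import numpy as np, cv2
from scipy.spatial.transform import Rotation as R
from station import telemetry, viewer, job, search_frame, cut_out
def ray(c,px):
    u=(px[0]-c['cx'])/c['fx']; v=(px[1]-c['cy'])/c['fy']
    rd=np.hypot(u,v); r=rd
    for _ in range(20): r=rd/(1+c['k1']*r*r)
    s=r/rd if rd>0 else 1
    d=np.array(c['rotation'])@np.array([u*s,-v*s,-1.]); return np.array(c['origin']),d/np.linalg.norm(d)
def atz(c,px,z):
    o,d=ray(c,px); return o+d*(z-o[2])/d[2]
def proj(c,p):
    q=np.array(c['rotation']).T@(np.array(p)-np.array(c['origin'])); u,v=q[0]/-q[2],-q[1]/-q[2]
    k=1+c['k1']*(u*u+v*v); return np.array([c['fx']*u*k+c['cx'],c['fy']*v*k+c['cy']])
def save(c,n): cv2.imwrite('pics/'+n,cv2.cvtColor(c['img'],cv2.COLOR_RGB2BGR))
def tri(cs,pxs):
    A=np.zeros((3,3));b=np.zeros(3)
    for c,p in zip(cs,pxs):
        o,d=ray(c,p);M=np.eye(3)-np.outer(d,d);A+=M;b+=M@o
    return np.linalg.solve(A,b)
E
python3 - <<'E'
from h import *
s=telemetry.get_obs(); print({k:np.round(v,3) for k,v in s.items()})
Z=dict(lid_grip=.051,red_pad=.028,blue_pad=.028,case_rim=.096,green_mug=.05,bulb=.05,tape_roll=.01,fat_marker=.01)
C={}
for n in ['scene','side','wrist']:
    c=viewer.read_camera(n);C[n]=c;save(c,n+'0.png');print(n,np.round(c['origin'],3))
    for t,z in Z.items():
        r=search_frame(n,t)
        for x in r[:2]: print(' ',t,round(x['score'],2),np.round(x['pixel'],1),np.round(atz(c,x['pixel'],z),3))
im=np.vstack([cv2.resize(np.hstack([cv2.imread(f'pics/{n}0.png') for n in ('scene','side')]),(800,300)),cv2.resize(np.hstack([cv2.imread('pics/wrist0.png'),np.zeros((420,560,3),np.uint8)]),(800,300))])
cv2.imwrite('pics/all0.png',im)
E
```

```text
{'t': np.float64(0.0), 'q': array([-0.108,  0.478,  0.022,  1.556, -0.011,  1.109, -0.083]), 'joint_vel': array([-0.001, -0.002,  0.001, -0.   , -0.001,  0.001, -0.003]), 'joint_torque': array([-1.0000e-03, -5.9644e+01,  1.6080e+00, -2.8119e+01,  1.2000e-02,
        9.0000e-03,  0.0000e+00]), 'eef_pos': array([ 0.674, -0.   ,  0.23 ]), 'tool_rot': array([-0.001,  0.707,  0.707, -0.001]), 'contact_force': array([-0.086, -0.433, -0.187]), 'torque': array([-0.013, -0.005,  0.023]), 'grasp_force': np.float64(0.0), 'gripper_width': np.float64(0.997)}
scene [-0.457  1.276  0.892]Traceback (most recent call last):
  File "<stdin>", line 9, in <module>
  File "h.py", line 11, in atz
    o,d=ray(c,px); return o+d*(z-o[2])/d[2]
        ~~~^^^^^^
  File "h.py", line 9, in ray
    d=np.array(c['rotation'])@np.array([u*s,-v*s,-1.]); return np.array(c['origin']),d/np.linalg.norm(d)
      ~~~~~~~~~~~~~~~~~~~~~~~^~~~~~~~~~~~~~~~~~~~~~~~~
ValueError: matmul: Input operand 1 has a mismatch in its core dimension 0, with gufunc signature (n?,k),(k,m?)->(n?,m?) (size 3 is different from 4)
```

Rotation is a quaternion; I'll convert it on reading.

```bash
cat >> h.py <<'E'
def cam(n):
    c=dict(viewer.read_camera(n)); w,x,y,z=c['rotation']; c['rotation']=R.from_quat([x,y,z,w]).as_matrix(); return c
E
python3 - <<'E'
from h import *
Z=dict(lid_grip=.051,red_pad=.028,blue_pad=.028,case_rim=.096,green_mug=.05,bulb=.05,tape_roll=.01,fat_marker=.01)
for n in ['scene','side','wrist']:
    c=cam(n);save(c,n+'0.png');print(n,np.round(c['origin'],3),round(c['fx']))
    for t,z in Z.items():
        r=search_frame(n,t)
        for x in r[:2]: print(' ',t,round(x['score'],2),np.round(x['pixel'],1),np.round(atz(c,x['pixel'],z),3))
im=np.vstack([cv2.resize(np.hstack([cv2.imread(f'pics/{n}0.png') for n in ('scene','side')]),(800,300)),cv2.resize(np.hstack([cv2.imread('pics/wrist0.png'),np.zeros((420,560,3),np.uint8)]),(800,300))])
cv2.imwrite('pics/all0.png',im)
E
```

```text
scene [-0.457  1.276  0.892] 519
  lid_grip 0.69 [265.9 256.7] [0.461 0.265 0.051]
  lid_grip 0.35 [242.2 206.6] [0.761 0.062 0.051]
  red_pad 0.72 [266.3 253.2] [0.499 0.221 0.028]
  blue_pad 0.64 [263.9 257.5] [0.487 0.245 0.028]
  case_rim 0.82 [327.8 199.4] [ 0.506 -0.118  0.096]
  green_mug 0.67 [239.2 208.7] [0.759 0.08  0.05 ]
  bulb 0.67 [223.2 225.6] [0.708 0.209 0.05 ]
  tape_roll 0.52 [389.4 199.7] [ 0.424 -0.428  0.01 ]
  fat_marker 0.69 [232.7 306.2] [0.4  0.47 0.01]
side [ 0.567 -1.058  0.857] 442
  lid_grip 0.93 [258.9 199.4] [0.509 0.136 0.051]
  red_pad 0.9 [263.1 199.2] [0.522 0.171 0.028]
  blue_pad 0.98 [258.  197.9] [0.505 0.18  0.028]
  case_rim 0.86 [267.6 268.4] [ 0.54  -0.239  0.096]
  green_mug 0.75 [335.7 212. ] [0.75  0.058 0.05 ]
  bulb 0.48 [324.8 189.5] [0.729 0.188 0.05 ]
  tape_roll 0.95 [215.8 359.2] [ 0.423 -0.437  0.01 ]
  tape_roll 0.25 [260.8 199. ] [0.513 0.199 0.01 ]
  fat_marker 0.41 [233.1 161.8] [0.401 0.464 0.01 ]
wrist [0.675 0.073 0.374] 302
  lid_grip 0.92 [131.1  34.5] [0.531 0.157 0.051]
  red_pad 0.9 [127.3  34.2] [0.517 0.163 0.028]
  red_pad 0.33 [333.1   4.7] [0.727 0.189 0.028]
  blue_pad 0.59 [130.2  39.8] [0.52  0.158 0.028]
  case_rim 0.78 [202.4 308.6] [ 0.592 -0.114  0.096]
  green_mug 0.93 [362.2 117.8] [0.759 0.08  0.05 ]
  green_mug 0.2 [201.7 311.1] [ 0.577 -0.149  0.05 ]
  bulb 0.93 [332.8   7.6] [0.724 0.179 0.05 ]
  bulb 0.34 [201.4 308. ] [ 0.577 -0.144  0.05 ]
```

View pics/all0.png

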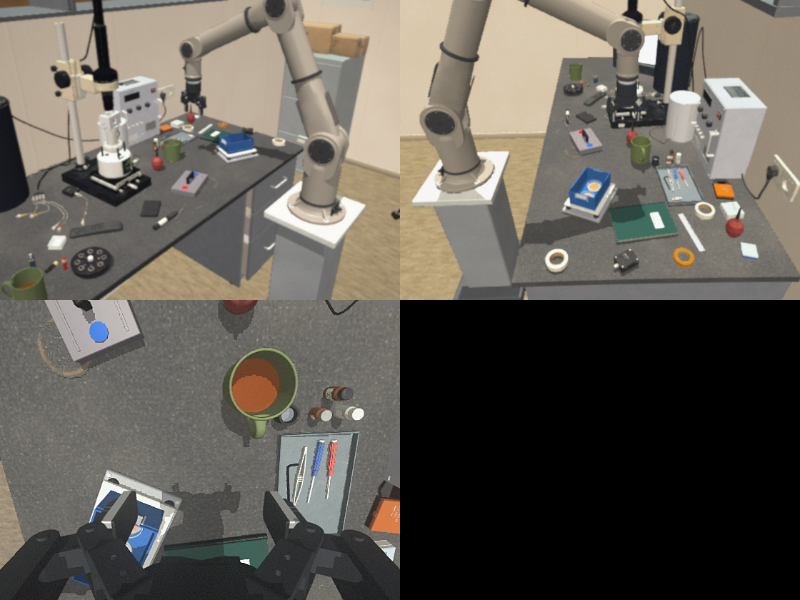

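The overview shows the grey lid about (0.50, 0.2), with the blue case on its foot about (0.55, -0.2). The mug and blower stand to the right of the lid in the wrist view, the tape at the front corner. Next is a closer wrist look at the case, then one at the lid.

```bash
r='{}'; python3 -m crank '[{"delta_rot":[0,0,0],"xyz":[-0.05,-0.02,0],"fingers":-1},{"delta_rot":[0,0,0],"xyz":[-0.09,-0.04,0],"fingers":-1},{"delta_rot":[0,0,0],"xyz":[-0.13,-0.06,0],"fingers":-1},{"delta_rot":[0,0,0],"xyz":[-0.17,-0.08,0],"fingers":-1},{"delta_rot":[0,0,0],"xyz":[-0.21,-0.1,0],"fingers":-1},{"delta_rot":[0,0,0],"xyz":[-0.25,-0.12,0],"fingers":-1},{"delta_rot":[0,0,0],"xyz":[-0.27,-0.13,0],"fingers":-1},{"delta_rot":[0,0,0],"xyz":[-0.27,-0.13,0],"fingers":-1},{"delta_rot":[0,0,0],"xyz":[-0.27,-0.13,0],"fingers":-1}]'
cat > look.py <<'E'
import sys
from h import *
n=sys.argv[1]; c=cam('wrist'); save(c,n+'.png')
s=telemetry.get_obs(); print(s['t'],np.round(s['eef_pos'],4),np.round(s['tool_rot'],4),np.round(s['contact_force'],1))
for t,z in [('lid_grip',.051),('red_pad',.028),('blue_pad',.028),('case_rim',.096)]:
    for x in cut_out('wrist',t)[:1]:
        m=x['pixels'].astype(np.uint8); cs=max(cv2.findContours(m,0,1)[0],key=cv2.contourArea)
        bx=cv2.boxPoints(cv2.minAreaRect(cs))
        print(t,round(x['score'],2),np.round(x['pixel']),np.round(atz(c,x['pixel'],z),4),m.sum(),'box',np.round(bx).astype(int).tolist(),[np.round(atz(c,p,z)[:2],4).tolist() for p in bx])
E
python3 look.py w1
```

```text
t: 2.35
eef_pos: [0.5451, -0.2699, 0.2314]
tool_rot: [-0.0, 0.707, 0.707, 0.0]
contact_force: [1.1, 0.7, 0.3]
gripper_width: 1.001
grasp_force: 0.0
2.4 [ 0.5457 -0.2688  0.2313] [-1.000e-04  7.067e-01  7.075e-01  5.000e-04] [0.8 0.4 0.1]
case_rim 0.78 [275. 100.] [ 0.5407 -0.1762  0.096 ] 22600 box [[169, 154], [247, -11], [370, 47], [292, 212]] [[0.4436, -0.2221], [0.5187, -0.0924], [0.6193, -0.134], [0.5558, -0.2771]]
```

View pics/w1.png

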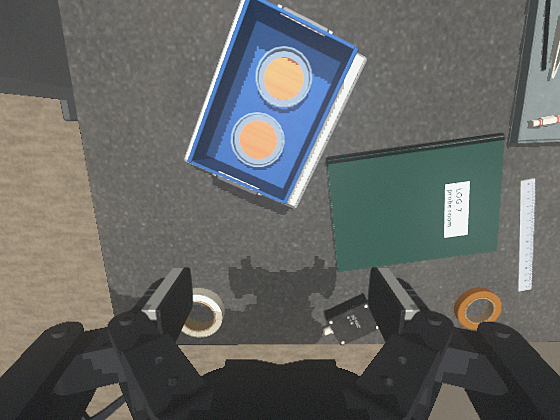

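The case lies at the top of the view, about 25° turned. Its rim corners are about (187,160), (292,207) and (357,45), and one corner is cut off. I'll shift so the camera stands over the case.

```bash
python3 -m crank '[{"delta_rot":[0,0,0],"xyz":[0.03,0,0],"fingers":-1},{"delta_rot":[0,0,0],"xyz":[0.05,0,0],"fingers":-1},{"delta_rot":[0,0,0],"xyz":[0.05,0,0],"fingers":-1},{"delta_rot":[0,0,0],"xyz":[0.05,0,0],"fingers":-1}]'; python3 look.py w2
python3 - <<'E'
import cv2; im=cv2.imread('pics/w2.png')[40:320,110:430]; cv2.imwrite('pics/w2c.png',cv2.resize(im,None,fx=2.1,fy=2.1,interpolation=2))
E
```

```text
t: 3.0
eef_pos: [0.5454, -0.2194, 0.2314]
tool_rot: [0.0, 0.706, 0.708, -0.0]
contact_force: [-0.3, -1.5, -0.2]
gripper_width: 1.004
grasp_force: 0.0
3.05 [ 0.5452 -0.2204  0.2314] [ 3.000e-04  7.070e-01  7.072e-01 -1.000e-04] [-1.  -0.2 -0.7]
case_rim 0.65 [267. 154.] [ 0.533  -0.1719  0.096 ] 19914 box [[172, 204], [245, 53], [361, 109], [288, 260]] [[0.4418, -0.2188], [0.5154, -0.0884], [0.6154, -0.1324], [0.5531, -0.2768]]
```

View pics/w2c.png

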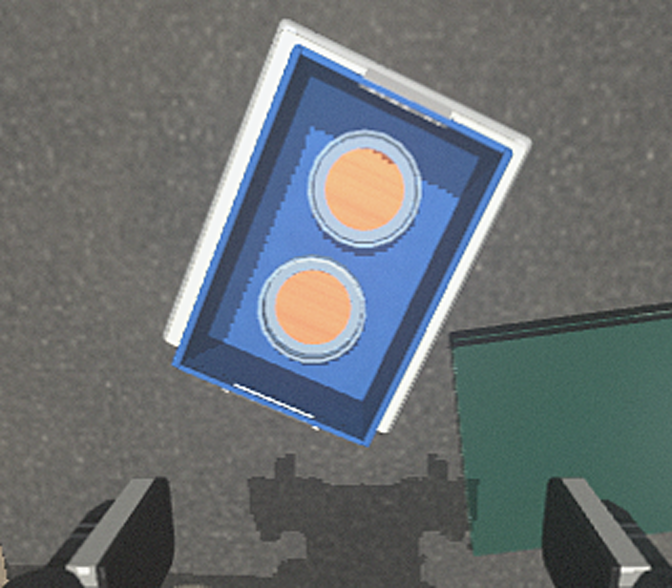

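The whole rim shows, with crop corners (298,43), (514,149), (368,444) and (173,363). I'll fit the 100x150 rectangle to the blue hull.

```bash
cat > fitcase.py <<'E'
from h import *
from scipy.optimize import least_squares
c=cam('wrist'); hsv=cv2.cvtColor(c['img'],cv2.COLOR_RGB2HSV)
m=cv2.inRange(hsv,(100,110,40),(125,255,255)); m[:, :150]=0; m[:,420:]=0; m[300:]=0
m=cv2.morphologyEx(m,cv2.MORPH_OPEN,np.ones((2,2)))
cs=max(cv2.findContours(m,0,1)[0],key=cv2.contourArea); h=cv2.convexHull(cs)
g=np.array([[298,43],[514,149],[368,444],[173,363]])/2.1+[110,40]
# dense hull points
hp=h[:,0].astype(float); P=np.vstack([np.linspace(a,b,max(2,int(np.hypot(*(b-a))/2)),endpoint=False) for a,b in zip(hp,np.roll(hp,-1,0))])
W=np.array([atz(c,p,.096)[:2] for p in P]); G=np.array([atz(c,p,.096)[:2] for p in g]); print('corners',G.round(4).tolist(),[round(np.hypot(*(G[i]-G[i-1])),4) for i in range(4)])
def res(p,X):
    a=p[2]; d=X-p[:2]; q=np.abs(np.c_[d@[np.cos(a),np.sin(a)],d@[-np.sin(a),np.cos(a)]])-[p[3],p[4]]
    return np.where((q>0).all(1),np.linalg.norm(q,axis=1),q.max(1))
a0=np.arctan2(*((G[0]+G[1]-G[2]-G[3])[::-1]))-np.pi/2
for nm,X in (('hull',W),('eye',G)):
    r=least_squares(res,[*G.mean(0),a0,.05,.075],args=(X,),loss='soft_l1',f_scale=.001); print(nm,r.x[:2].round(4),'yaw deg',np.degrees(r.x[2]).round(2),'half',r.x[3:].round(4),'rms',np.sqrt((r.fun**2).mean()).round(4))
E
python3 fitcase.py
```

```text
corners [[0.5209, -0.0959], [0.6098, -0.1362], [0.5494, -0.2691], [0.4599, -0.2289]] [np.float64(0.1463), np.float64(0.0976), np.float64(0.146), np.float64(0.0981)]
hull [ 0.5354 -0.1825] yaw deg -24.12 half [0.0496 0.0737] rms 0.0001
eye [ 0.5345 -0.1836] yaw deg -24.52 half [0.0489 0.075 ] rms 0.0001
```

```bash
python3 -m crank '[{"delta_rot":[0,0,0],"xyz":[0.05,0,0],"fingers":-1},{"delta_rot":[0,0,0],"xyz":[0.1,0,0],"fingers":-1},{"delta_rot":[0,0,0],"xyz":[0.15,-0.01,0],"fingers":-1},{"delta_rot":[0,0,0],"xyz":[0.2,-0.02,0],"fingers":-1},{"delta_rot":[0,0,0],"xyz":[0.25,-0.03,0],"fingers":-1},{"delta_rot":[0,0,0],"xyz":[0.29,-0.03,0],"fingers":-1},{"delta_rot":[0,0,0],"xyz":[0.32,-0.035,0],"fingers":-1},{"delta_rot":[0,0,0],"xyz":[0.34,-0.035,0],"fingers":-1},{"delta_rot":[0,0,0],"xyz":[0.34,-0.035,0],"fingers":-1},{"delta_rot":[0,0,0],"xyz":[0.34,-0.035,0],"fingers":-1}]'; python3 look.py w3
python3 - <<'E'
import cv2; im=cv2.imread('pics/w3.png')[0:400]; cv2.imwrite('pics/w3c.png',cv2.resize(im,(800,571),interpolation=2))
E
```

```text
t: 4.3
eef_pos: [0.5102, 0.1193, 0.2312]
tool_rot: [0.0, 0.707, 0.707, -0.0]
contact_force: [0.4, 0.1, 0.3]
gripper_width: 0.999
grasp_force: 0.0
4.35 [0.5103 0.1184 0.2312] [ 3.000e-04  7.077e-01  7.065e-01 -3.000e-04] [ 0.1 -0.2 -0.9]
lid_grip 0.79 [274.  97.] [0.5033 0.219  0.051 ] 16723 box [[197, 40], [299, 2], [356, 159], [254, 196]] [[0.4298, 0.2712], [0.5273, 0.3022], [0.5901, 0.1578], [0.4807, 0.1173]]
red_pad 0.78 [274.  98.] [0.503  0.2203 0.028 ] 16772 box [[197, 42], [299, 3], [358, 158], [257, 197]] [[0.424, 0.2747], [0.5282, 0.3097], [0.5984, 0.1566], [0.4819, 0.111]]
blue_pad 0.68 [276. 100.] [0.5055 0.2178 0.028 ] 16643 box [[197, 41], [299, 2], [357, 158], [256, 196]] [[0.4244, 0.276], [0.5282, 0.3099], [0.5971, 0.1558], [0.4809, 0.1114]]
case_rim 0.76 [306. 354.] [ 0.5391 -0.0534  0.096 ] 1678 box [[265, 361], [270, 331], [369, 347], [365, 376]] [[0.4929, -0.0634], [0.4985, -0.0235], [0.609, -0.0441], [0.6075, -0.0856]]
```

View pics/w3c.png

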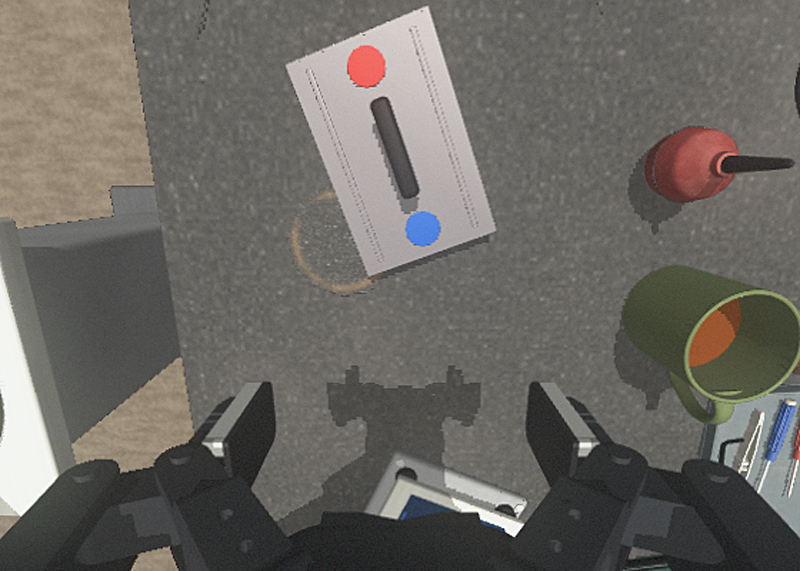

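The lid lies flat with the red pad at about (256,46) in full-frame pixels, the blue at (296,160) and the handle between them. The mug and blower are well to the right. Now the pad centroids.

```bash
cat > pads.py <<'E'
from h import *
import sys
z=float(sys.argv[1]); n=sys.argv[2] if len(sys.argv)>2 else 'wrist'
c=cam(n); save(c,'p_%s_%d.png'%(n,int(telemetry.get_obs()['t']*100))); hsv=cv2.cvtColor(c['img'],cv2.COLOR_RGB2HSV); P=[]
for lo,hi in (((0,140,140),(6,255,255)),((100,140,150),(118,255,255))):
    m=cv2.inRange(hsv,lo,hi); N,L,S,Ce=cv2.connectedComponentsWithStats(m)
    for i in sorted(range(1,N),key=lambda i:-S[i,4])[:2]: print(S[i],Ce[i].round(1),atz(c,Ce[i],z).round(4))
    i=max(range(1,N),key=lambda i:S[i,4]*(S[i,2]<40)); P.append(atz(c,Ce[i],z))
d=(P[0]-P[1])[:2]; print('dist',np.hypot(*d).round(4),'mid',((P[0]+P[1])/2).round(4),'yaw',np.degrees(np.arctan2(-d[0],d[1])).round(2))
s=telemetry.get_obs(); print(s['eef_pos'].round(4))
E
python3 pads.py .028
```

```text
[243  32  26  29 591] [255.5  45.6] [0.4846 0.2704 0.028 ]
[475 117   4   3   8] [476.2 118.1] [0.7263 0.1992 0.028 ]
[284 148  24  24 440] [295.5 159.3] [0.5272 0.154  0.028 ]
[543 287   5  13  13] [545. 293.] [ 0.8603 -0.0204  0.028 ]
dist 0.1239 mid [0.5059 0.2122 0.028 ] yaw 20.09
[0.5102 0.1189 0.2313]
```

```bash
python3 -m crank '[{"delta_rot":[0,0,-7],"xyz":[0.04,-0.002,0.02],"fingers":-1},{"delta_rot":[0,0,-14],"xyz":[0.08,-0.004,0.05],"fingers":-1},{"delta_rot":[0,0,-20.1],"xyz":[0.093,-0.0045,0.09],"fingers":-1},{"delta_rot":[0,0,-20.1],"xyz":[0.093,-0.0045,0.12],"fingers":-0.3},{"delta_rot":[0,0,-20.1],"xyz":[0.093,-0.0045,0.15],"fingers":-0.3},{"delta_rot":[0,0,-20.1],"xyz":[0.093,-0.0045,0.17],"fingers":-0.3},{"delta_rot":[0,0,-20.1],"xyz":[0.093,-0.0045,0.185],"fingers":-0.3},{"delta_rot":[0,0,-20.1],"xyz":[0.093,-0.0045,0.196],"fingers":-0.3},{"delta_rot":[0,0,-20.1],"xyz":[0.093,-0.0045,0.198],"fingers":-0.3},{"delta_rot":[0,0,-20.1],"xyz":[0.093,-0.0045,0.198],"fingers":-0.3}]'
python3 -m crank '[{"delta_rot":[0,0,0],"xyz":[0,0,0],"fingers":1},{"delta_rot":[0,0,0],"xyz":[0,0,0],"fingers":1},{"delta_rot":[0,0,0],"xyz":[0,0,0],"fingers":1},{"delta_rot":[0,0,0],"xyz":[0,0,0],"fingers":1},{"delta_rot":[0,0,0],"xyz":[0,0,0],"fingers":1},{"delta_rot":[0,0,0],"xyz":[0,0,0],"fingers":1},{"delta_rot":[0,0,0],"xyz":[0,0,0],"fingers":1},{"delta_rot":[0,0,0],"xyz":[0,0,0],"fingers":1}]' 50
```

```text
t: 5.6
eef_pos: [0.5059, 0.2131, 0.0336]
tool_rot: [0.0, 0.573, 0.82, 0.0]
contact_force: [-0.3, -0.0, 0.2]
gripper_width: 0.65
grasp_force: 0.0
t: 6.4
eef_pos: [0.5061, 0.2133, 0.0342]
tool_rot: [0.0, 0.573, 0.82, 0.001]
contact_force: [-1.3, -0.7, 5.9]
gripper_width: 0.151
grasp_force: 49.6
```

Gripped. Lift, and check the lid with the wrist camera.

```bash
python3 -m crank '[{"delta_rot":[0,0,0],"xyz":[0,0,-0.01],"fingers":1},{"delta_rot":[0,0,0],"xyz":[0,0,-0.03],"fingers":1},{"delta_rot":[0,0,0],"xyz":[0,0,-0.06],"fingers":1},{"delta_rot":[0,0,0],"xyz":[0,0,-0.1],"fingers":1},{"delta_rot":[0,0,0],"xyz":[0,0,-0.14],"fingers":1},{"delta_rot":[0,0,0],"xyz":[0,0,-0.17],"fingers":1},{"delta_rot":[0,0,0],"xyz":[0,0,-0.19],"fingers":1},{"delta_rot":[0,0,0],"xyz":[0,0,-0.2],"fingers":1},{"delta_rot":[0,0,0],"xyz":[0,0,-0.2],"fingers":1},{"delta_rot":[0,0,0],"xyz":[0,0,-0.2],"fingers":1}]'
python3 pads.py .21
```

```text
t: 7.4
eef_pos: [0.5047, 0.2125, 0.2321]
tool_rot: [-0.0, 0.573, 0.82, -0.001]
contact_force: [-0.1, -0.6, -3.5]
gripper_width: 0.157
grasp_force: 49.3
[ 252  122   57   58 2507] [279.9 150.5] [0.4836 0.2687 0.21  ]
[446 253   1   3   3] [446. 254.] [0.5975 0.2461 0.21  ]
[288 360   9   2   9] [292.  360.4] [0.5387 0.1418 0.21  ]
[259 357   5   3   6] [260.7 358.5] [0.5184 0.136  0.21  ]
dist 0.1198 mid [0.5681 0.1939 0.21  ] yaw -29.44
[0.5046 0.2125 0.2318]
```

```bash
python3 -m crank '[{"delta_rot":[0,0,5],"xyz":[-0.03,-0.01,0],"fingers":1},{"delta_rot":[0,0,10],"xyz":[-0.075,-0.021,0],"fingers":1},{"delta_rot":[0,0,16],"xyz":[-0.12,-0.034,0],"fingers":1},{"delta_rot":[0,0,22],"xyz":[-0.165,-0.046,0],"fingers":1},{"delta_rot":[0,0,28],"xyz":[-0.21,-0.059,0],"fingers":1},{"delta_rot":[0,0,34],"xyz":[-0.255,-0.071,0],"fingers":1},{"delta_rot":[0,0,39],"xyz":[-0.3,-0.084,0],"fingers":1},{"delta_rot":[0,0,42],"xyz":[-0.34,-0.095,0],"fingers":1},{"delta_rot":[0,0,44.2],"xyz":[-0.37,-0.104,0],"fingers":1},{"delta_rot":[0,0,44.2],"xyz":[-0.381,-0.1065,0],"fingers":1}]'
python3 -m crank '[{"delta_rot":[0,0,0],"xyz":[0,0,0],"fingers":1},{"delta_rot":[0,0,0],"xyz":[0,0,0],"fingers":1},{"delta_rot":[0,0,0],"xyz":[0,0,0],"fingers":1}]'
python3 pads.py .226
```

```text
t: 8.45
eef_pos: [0.5349, -0.1858, 0.2317]
tool_rot: [-0.0, 0.841, 0.541, -0.002]
contact_force: [-0.2, -0.2, -2.4]
gripper_width: 0.149
grasp_force: 49.2
t: 8.75
eef_pos: [0.5365, -0.179, 0.2328]
tool_rot: [-0.001, 0.838, 0.545, -0.0]
contact_force: [0.2, 0.7, -2.6]
gripper_width: 0.154
grasp_force: 49.2
[ 253  122   56   58 2499] [280.  150.4] [ 0.561  -0.1232  0.226 ]
[533  86   4   6   8] [535.1  88.1] [ 0.682  -0.1449  0.226 ]
[259 356   2   4   6] [259.3 357.8] [ 0.4995 -0.231   0.226 ]
[295 360   2   1   2] [295.5 360. ] [ 0.519  -0.2413  0.226 ]
dist 0.2018 mid [ 0.5908 -0.1879  0.226 ] yaw -64.74
[ 0.5366 -0.1793  0.233 ]
```

```bash
python3 -m crank '[{"delta_rot":[0,0,0.3],"xyz":[-0.003,0.0006,0.02],"fingers":1},{"delta_rot":[0,0,0.3],"xyz":[-0.003,0.0006,0.04],"fingers":1},{"delta_rot":[0,0,0.3],"xyz":[-0.003,0.0006,0.06],"fingers":1},{"delta_rot":[0,0,0.3],"xyz":[-0.003,0.0006,0.075],"fingers":1},{"delta_rot":[0,0,0.3],"xyz":[-0.003,0.0006,0.085],"fingers":1},{"delta_rot":[0,0,0.3],"xyz":[-0.003,0.0006,0.092],"fingers":1},{"delta_rot":[0,0,0.3],"xyz":[-0.003,0.0006,0.092],"fingers":1},{"delta_rot":[0,0,0.3],"xyz":[-0.003,0.0006,0.092],"fingers":1},{"delta_rot":[0,0,0.3],"xyz":[-0.003,0.0006,0.092],"fingers":1}]'
python3 pads.py .134
python3 - <<'E'
from h import *
P=[]
for n in ('scene','side'):
    c=cam(n); save(c,n+'1.png'); u,v=proj(c,[.535,-.183,.11]).astype(int); print(n,u,v)
    P.append(cv2.resize(c['img'][v-60:v+60,u-50:u+50],(400,480),interpolation=2))
cv2.imwrite('pics/ss1.png',cv2.cvtColor(np.hstack(P),cv2.COLOR_RGB2BGR))
E
```

```text
t: 9.7
eef_pos: [0.5364, -0.1845, 0.1421]
tool_rot: [0.001, 0.841, 0.542, 0.001]
contact_force: [0.5, -0.4, -1.6]
gripper_width: 0.152
grasp_force: 49.2
[ 253  122   56   58 2495] [279.9 150.4] [ 0.5613 -0.129   0.134 ]
[259 354   5   7  21] [260.5 357.2] [ 0.4992 -0.237   0.134 ]
[265 360   2   1   2] [265.5 360. ] [ 0.5011 -0.2402  0.134 ]
dist 0.1246 mid [ 0.5303 -0.183   0.134 ] yaw -29.89
[ 0.5363 -0.1845  0.1421]
scene 331 188
side 265 249
```

View pics/ss1.png

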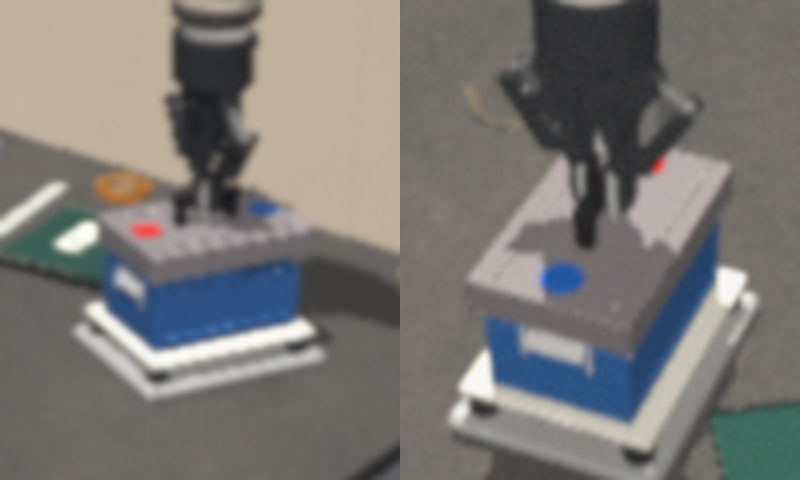

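The lid hangs just above the case and looks square in both views. I'll let it settle and re-measure before the last drop.

```bash
python3 -m crank '[{"delta_rot":[0,0,0],"xyz":[0,0,0],"fingers":1},{"delta_rot":[0,0,0],"xyz":[0,0,0],"fingers":1},{"delta_rot":[0,0,0],"xyz":[0,0,0],"fingers":1},{"delta_rot":[0,0,0],"xyz":[0,0,0],"fingers":1}]'
python3 pads.py .136
```

```text
t: 10.25
eef_pos: [0.5357, -0.1844, 0.1413]
tool_rot: [-0.0, 0.841, 0.542, 0.0]
contact_force: [0.2, -0.3, -3.7]
gripper_width: 0.148
grasp_force: 49.2
[ 253  122   56   58 2497] [279.9 150.4] [ 0.5608 -0.1287  0.136 ]
[259 352   3   8  16] [259.7 355.5] [ 0.4999 -0.2334  0.136 ]
[270 361   2   1   2] [270.5 361. ] [ 0.5041 -0.2398  0.136 ]
dist 0.1211 mid [ 0.5304 -0.181   0.136 ] yaw -30.16
[ 0.5357 -0.1844  0.1413]
```

```bash
python3 -m crank '[{"delta_rot":[0,0,0],"xyz":[0.001,-0.0007,0],"fingers":1},{"delta_rot":[0,0,0],"xyz":[0.002,-0.0013,0],"fingers":1},{"delta_rot":[0,0,0],"xyz":[0.002,-0.0013,0.004],"fingers":1},{"delta_rot":[0,0,0],"xyz":[0.002,-0.0013,0.008],"fingers":1},{"delta_rot":[0,0,0],"xyz":[0.002,-0.0013,0.011],"fingers":1},{"delta_rot":[0,0,0],"xyz":[0.002,-0.0013,0.013],"fingers":1},{"delta_rot":[0,0,0],"xyz":[0.002,-0.0013,0.013],"fingers":1}]'
python3 -m crank '[{"delta_rot":[0,0,0],"xyz":[0,0,0.001],"fingers":1},{"delta_rot":[0,0,0],"xyz":[0,0,0.002],"fingers":1},{"delta_rot":[0,0,0],"xyz":[0,0,0.003],"fingers":1},{"delta_rot":[0,0,0],"xyz":[0,0,0.003],"fingers":1}]'
```

```text
t: 11.0
eef_pos: [0.5351, -0.182, 0.1278]
tool_rot: [-0.0, 0.841, 0.542, -0.0]
contact_force: [-0.0, -0.6, -2.5]
gripper_width: 0.154
grasp_force: 49.3
t: 11.4
eef_pos: [0.5356, -0.1818, 0.1253]
tool_rot: [0.0, 0.841, 0.542, 0.0]
contact_force: [1.1, 0.4, -2.9]
gripper_width: 0.152
grasp_force: 49.3
```

```bash
python3 -m crank '[{"delta_rot":[0,0,0],"xyz":[0,0,0.001],"fingers":1},{"delta_rot":[0,0,0],"xyz":[0,0,0.002],"fingers":1},{"delta_rot":[0,0,0],"xyz":[0,0,0.003],"fingers":1},{"delta_rot":[0,0,0],"xyz":[0,0,0.003],"fingers":1},{"delta_rot":[0,0,0],"xyz":[0,0,0.003],"fingers":1}]'
```

```text
t: 11.9
eef_pos: [0.5358, -0.1817, 0.1225]
tool_rot: [0.0, 0.841, 0.542, 0.0]
contact_force: [1.8, 1.8, -0.4]
gripper_width: 0.151
grasp_force: 49.5
```

Contact: the case now carries the lid's weight. Let go and rise.

```bash
python3 -m crank '[{"delta_rot":[0,0,0],"xyz":[0,0,0.0005],"fingers":0.4},{"delta_rot":[0,0,0],"xyz":[0,0,0.0005],"fingers":0.1},{"delta_rot":[0,0,0],"xyz":[0,0,0.0005],"fingers":0.1},{"delta_rot":[0,0,0],"xyz":[0,0,0.0005],"fingers":0.1},{"delta_rot":[0,0,0],"xyz":[0,0,-0.02],"fingers":0.1},{"delta_rot":[0,0,0],"xyz":[0,0,-0.05],"fingers":0.1},{"delta_rot":[0,0,0],"xyz":[0,0,-0.08],"fingers":0.1},{"delta_rot":[0,0,0],"xyz":[-0.04,0,-0.1],"fingers":1},{"delta_rot":[0,0,0],"xyz":[-0.073,0,-0.11],"fingers":1},{"delta_rot":[0,0,0],"xyz":[-0.073,0,-0.11],"fingers":1}]'
python3 -m crank '[{"delta_rot":[0,0,0],"xyz":[0,0,0],"fingers":1},{"delta_rot":[0,0,0],"xyz":[0,0,0],"fingers":1},{"delta_rot":[0,0,0],"xyz":[0,0,0],"fingers":1}]'
python3 pads.py .117
python3 - <<'E'
from h import *
c=cam('wrist'); P=[cv2.resize(c['img'],(420,480)) if 0 else cv2.resize(c['img'],(400,300))]
for n in ('side','scene'):
    c=cam(n); u,v=proj(c,[.535,-.183,.1]).astype(int)
    P.append(cv2.resize(c['img'][v-45:v+45,u-60:u+60],(400,300),interpolation=2))
P.append(P[0]*0)
cv2.imwrite('pics/ss2.png',cv2.cvtColor(np.vstack([np.hstack(P[:2]),np.hstack(P[2:])]),cv2.COLOR_RGB2BGR))
E
```

```text
t: 12.9
eef_pos: [0.5034, -0.2545, 0.2345]
tool_rot: [0.002, 0.843, 0.538, -0.0]
contact_force: [-0.4, 0.2, -0.1]
gripper_width: 0.003
grasp_force: 0.0
t: 13.2
eef_pos: [0.5056, -0.247, 0.2317]
tool_rot: [-0.001, 0.84, 0.543, -0.0]
contact_force: [0.9, 1.0, -0.8]
gripper_width: 0.0
grasp_force: 0.0
[ 264   24   35   40 1078] [281.1  43.6] [ 0.5605 -0.126   0.117 ]
[549  10   3   2   4] [550.   10.2] [ 0.7566 -0.1869  0.117 ]
[266 186  31  30 703] [280.6 200.1] [ 0.5096 -0.2384  0.117 ]
dist 0.1234 mid [ 0.535  -0.1822  0.117 ] yaw -24.39
[ 0.5056 -0.2472  0.2317]
```

View pics/ss2.png

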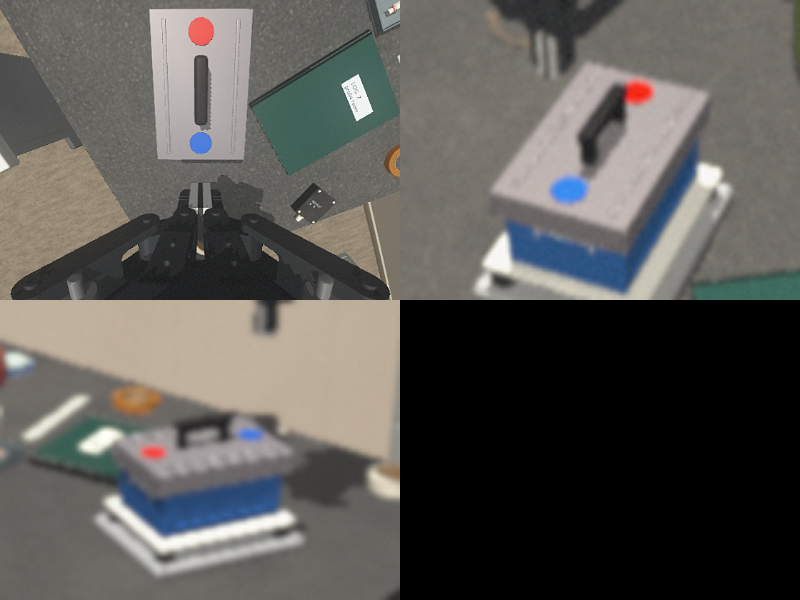

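The lid lies level and square on the clips at (0.535, -0.182), yaw -24.4°, against the case at (0.535, -0.183). Red and blue pads show clearly. Next, over the red pad.

```bash
python3 -m crank '[{"delta_rot":[0,0,0],"xyz":[0.04,0,0],"fingers":1},{"delta_rot":[0,0,0],"xyz":[0.08,0,0],"fingers":1},{"delta_rot":[0,0,0],"xyz":[0.115,0,0],"fingers":1},{"delta_rot":[0,0,0],"xyz":[0.134,0,0.02],"fingers":1},{"delta_rot":[0,0,0],"xyz":[0.134,0,0.05],"fingers":1},{"delta_rot":[0,0,0],"xyz":[0.134,0,0.08],"fingers":1},{"delta_rot":[0,0,0],"xyz":[0.134,0,0.1],"fingers":1},{"delta_rot":[0,0,0],"xyz":[0.134,0,0.105],"fingers":1},{"delta_rot":[0,0,0],"xyz":[0.134,0,0.105],"fingers":1},{"delta_rot":[0,0,0],"xyz":[0.134,0,0.105],"fingers":1}]'
python3 -m crank '[{"delta_rot":[0,0,0],"xyz":[0,0,0.003],"fingers":1},{"delta_rot":[0,0,0],"xyz":[0,0,0.006],"fingers":1},{"delta_rot":[0,0,0],"xyz":[0,0,0.009],"fingers":1},{"delta_rot":[0,0,0],"xyz":[0,0,0.011],"fingers":1},{"delta_rot":[0,0,0],"xyz":[0,0,0.012],"fingers":1},{"delta_rot":[0,0,0],"xyz":[0,0,0.012],"fingers":1}]'
```

```text
t: 14.4
eef_pos: [0.5615, -0.1266, 0.1284]
tool_rot: [0.001, 0.841, 0.542, 0.001]
contact_force: [0.5, 0.4, -0.1]
gripper_width: 0.001
grasp_force: 0.0
t: 15.0
eef_pos: [0.5607, -0.1264, 0.1154]
tool_rot: [-0.0, 0.841, 0.542, 0.0]
contact_force: [0.2, 0.5, 1.9]
gripper_width: 0.003
grasp_force: 1.2
```

Contact at about 0.116. Press on in small steps.

```bash
python3 -m crank '[{"delta_rot":[0,0,0],"xyz":[0,0,0.001],"fingers":1},{"delta_rot":[0,0,0],"xyz":[0,0,0.002],"fingers":1},{"delta_rot":[0,0,0],"xyz":[0,0,0.003],"fingers":1},{"delta_rot":[0,0,0],"xyz":[0,0,0.003],"fingers":1}]'
python3 -m crank '[{"delta_rot":[0,0,0],"xyz":[0,0,0.001],"fingers":1},{"delta_rot":[0,0,0],"xyz":[0,0,0.002],"fingers":1},{"delta_rot":[0,0,0],"xyz":[0,0,0.003],"fingers":1},{"delta_rot":[0,0,0],"xyz":[0,0,0.003],"fingers":1}]'
```

```text
t: 15.4
eef_pos: [0.5611, -0.1262, 0.1128]
tool_rot: [0.0, 0.841, 0.542, 0.001]
contact_force: [-0.7, 1.0, 6.3]
gripper_width: -0.002
grasp_force: 3.1
t: 15.8
eef_pos: [0.5616, -0.126, 0.1101]
tool_rot: [0.0, 0.84, 0.542, 0.001]
contact_force: [0.1, 1.6, 7.5]
gripper_width: 0.002
grasp_force: 3.7
```

```bash
python3 -m crank '[{"delta_rot":[0,0,0],"xyz":[0,0,0.001],"fingers":1},{"delta_rot":[0,0,0],"xyz":[0,0,0.002],"fingers":1},{"delta_rot":[0,0,0],"xyz":[0,0,0.003],"fingers":1},{"delta_rot":[0,0,0],"xyz":[0,0,0.003],"fingers":1}]'
python3 -m crank '[{"delta_rot":[0,0,0],"xyz":[0,0,0.001],"fingers":1},{"delta_rot":[0,0,0],"xyz":[0,0,0.002],"fingers":1},{"delta_rot":[0,0,0],"xyz":[0,0,0.003],"fingers":1},{"delta_rot":[0,0,0],"xyz":[0,0,0.003],"fingers":1}]'
```

```text
t: 16.2
eef_pos: [0.562, -0.1257, 0.1073]
tool_rot: [0.0, 0.84, 0.542, 0.001]
contact_force: [0.1, 3.0, 8.6]
gripper_width: 0.001
grasp_force: 4.2
t: 16.6
eef_pos: [0.5611, -0.1262, 0.1036]
tool_rot: [0.0, 0.84, 0.542, 0.0]
contact_force: [0.2, -0.5, -0.9]
gripper_width: -0.001
grasp_force: 0.0
```

Snapped at about 9 N. Follow down to load it with about 16 N.

```bash
python3 -m crank '[{"delta_rot":[0,0,0],"xyz":[0,0,0.0015],"fingers":1},{"delta_rot":[0,0,0],"xyz":[0,0,0.003],"fingers":1},{"delta_rot":[0,0,0],"xyz":[0,0,0.0045],"fingers":1},{"delta_rot":[0,0,0],"xyz":[0,0,0.006],"fingers":1},{"delta_rot":[0,0,0],"xyz":[0,0,0.006],"fingers":1},{"delta_rot":[0,0,0],"xyz":[0,0,0.006],"fingers":1}]'
```

```text
t: 17.2
eef_pos: [0.561, -0.1265, 0.0981]
tool_rot: [0.0, 0.841, 0.542, 0.0]
contact_force: [-2.4, 2.5, 10.8]
gripper_width: -0.002
grasp_force: 5.4
```

```bash
python3 -m crank '[{"delta_rot":[0,0,0],"xyz":[0,0,0.001],"fingers":1},{"delta_rot":[0,0,0],"xyz":[0,0,0.002],"fingers":1},{"delta_rot":[0,0,0],"xyz":[0,0,0.002],"fingers":1},{"delta_rot":[0,0,0],"xyz":[0,0,0.002],"fingers":1}]'
```

```text
t: 17.6
eef_pos: [0.561, -0.1265, 0.0965]
tool_rot: [0.0, 0.841, 0.542, 0.0]
contact_force: [-3.8, 2.0, 14.9]
gripper_width: -0.0
grasp_force: 7.3
```

Stiffness is now the table's alone. I'll go a bit further, to about 19 N, to exceed the 18 N maximum (table about 9 mm, safe).

```bash
python3 -m crank '[{"delta_rot":[0,0,0],"xyz":[0,0,0.0008],"fingers":1},{"delta_rot":[0,0,0],"xyz":[0,0,0.0016],"fingers":1},{"delta_rot":[0,0,0],"xyz":[0,0,0.0016],"fingers":1},{"delta_rot":[0,0,0],"xyz":[0,0,0.0016],"fingers":1},{"delta_rot":[0,0,0],"xyz":[0,0,0.0016],"fingers":1}]'
```

```text
t: 18.1
eef_pos: [0.561, -0.1265, 0.0953]
tool_rot: [0.0, 0.841, 0.542, 0.0]
contact_force: [-3.8, 2.7, 16.8]
gripper_width: 0.002
grasp_force: 8.7
```

```bash
python3 -m crank '[{"delta_rot":[0,0,0],"xyz":[0,0,-0.01],"fingers":1},{"delta_rot":[0,0,0],"xyz":[0,0,-0.04],"fingers":1},{"delta_rot":[0,0,0],"xyz":[0,0,-0.08],"fingers":1},{"delta_rot":[0,0,0],"xyz":[-0.04,0,-0.09],"fingers":1},{"delta_rot":[0,0,0],"xyz":[-0.08,0,-0.09],"fingers":1},{"delta_rot":[0,0,0],"xyz":[-0.124,0,-0.09],"fingers":1},{"delta_rot":[0,0,0],"xyz":[-0.124,0,-0.07],"fingers":1},{"delta_rot":[0,0,0],"xyz":[-0.124,0,-0.05],"fingers":1},{"delta_rot":[0,0,0],"xyz":[-0.124,0,-0.035],"fingers":1},{"delta_rot":[0,0,0],"xyz":[-0.124,0,-0.035],"fingers":1}]'
python3 -m crank '[{"delta_rot":[0,0,0],"xyz":[0,0,0],"fingers":1},{"delta_rot":[0,0,0],"xyz":[0,0,0],"fingers":1}]'
python3 - <<'E'
from h import *
P=[]
for n in ('side','scene'):
    c=cam(n); u,v=proj(c,[.535,-.183,.1]).astype(int)
    hsv=cv2.cvtColor(c['img'],cv2.COLOR_RGB2HSV)
    P.append(cv2.resize(c['img'][v-45:v+45,u-50:u+50],(400,360),interpolation=2))
cv2.imwrite('pics/ss3.png',cv2.cvtColor(np.hstack(P),cv2.COLOR_RGB2BGR))
E
```

```text
t: 19.1
eef_pos: [0.5072, -0.239, 0.1263]
tool_rot: [-0.002, 0.841, 0.542, -0.002]
contact_force: [1.0, 0.2, 0.1]
gripper_width: -0.001
grasp_force: 0.0
t: 19.3
eef_pos: [0.5098, -0.2396, 0.1295]
tool_rot: [0.0, 0.841, 0.542, 0.0]
contact_force: [-0.7, 1.3, 0.4]
gripper_width: -0.002
grasp_force: 0.0
```

View pics/ss3.png

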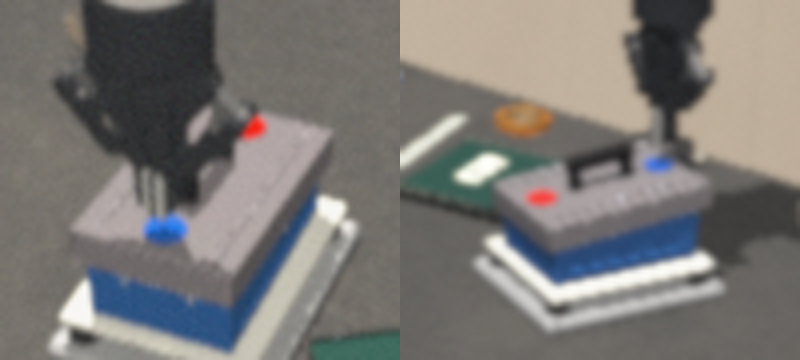

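The red end is clearly down and the blue end up, with the fingers over the blue pad. Pressing blue the same way.

```bash
python3 -m crank '[{"delta_rot":[0,0,0],"xyz":[0,0,0.004],"fingers":1},{"delta_rot":[0,0,0],"xyz":[0,0,0.008],"fingers":1},{"delta_rot":[0,0,0],"xyz":[0,0,0.011],"fingers":1},{"delta_rot":[0,0,0],"xyz":[0,0,0.013],"fingers":1},{"delta_rot":[0,0,0],"xyz":[0,0,0.015],"fingers":1},{"delta_rot":[0,0,0],"xyz":[0,0,0.015],"fingers":1}]'
python3 -m crank '[{"delta_rot":[0,0,0],"xyz":[0,0,0.001],"fingers":1},{"delta_rot":[0,0,0],"xyz":[0,0,0.002],"fingers":1},{"delta_rot":[0,0,0],"xyz":[0,0,0.003],"fingers":1},{"delta_rot":[0,0,0],"xyz":[0,0,0.003],"fingers":1}]'
```

```text
t: 20.0
eef_pos: [0.5093, -0.2394, 0.1135]
tool_rot: [-0.0, 0.841, 0.542, -0.0]
contact_force: [0.1, -0.1, 0.0]
gripper_width: 0.002
grasp_force: 0.2
t: 20.4
eef_pos: [0.5095, -0.2397, 0.111]
tool_rot: [0.0, 0.841, 0.542, 0.0]
contact_force: [-1.4, 0.0, 4.6]
gripper_width: 0.002
grasp_force: 2.5
```

```bash
python3 -m crank '[{"delta_rot":[0,0,0],"xyz":[0,0,0.001],"fingers":1},{"delta_rot":[0,0,0],"xyz":[0,0,0.002],"fingers":1},{"delta_rot":[0,0,0],"xyz":[0,0,0.003],"fingers":1},{"delta_rot":[0,0,0],"xyz":[0,0,0.003],"fingers":1}]'
```

```text
t: 20.8
eef_pos: [0.5097, -0.2403, 0.1083]
tool_rot: [0.001, 0.841, 0.541, 0.0]
contact_force: [-2.0, -2.2, 7.0]
gripper_width: 0.003
grasp_force: 3.3
```

```bash
python3 -m crank '[{"delta_rot":[0,0,0],"xyz":[0,0,0.001],"fingers":1},{"delta_rot":[0,0,0],"xyz":[0,0,0.002],"fingers":1},{"delta_rot":[0,0,0],"xyz":[0,0,0.003],"fingers":1},{"delta_rot":[0,0,0],"xyz":[0,0,0.003],"fingers":1}]'
python3 -m crank '[{"delta_rot":[0,0,0],"xyz":[0,0,0.001],"fingers":1},{"delta_rot":[0,0,0],"xyz":[0,0,0.002],"fingers":1},{"delta_rot":[0,0,0],"xyz":[0,0,0.003],"fingers":1},{"delta_rot":[0,0,0],"xyz":[0,0,0.003],"fingers":1}]'
```

```text
t: 21.2
eef_pos: [0.5097, -0.2408, 0.1056]
tool_rot: [0.001, 0.841, 0.541, 0.0]
contact_force: [-3.2, -2.7, 9.3]
gripper_width: -0.004
grasp_force: 4.1
t: 21.6
eef_pos: [0.5092, -0.2391, 0.1013]
tool_rot: [-0.0, 0.841, 0.542, -0.0]
contact_force: [-0.2, -0.1, -0.6]
gripper_width: -0.003
grasp_force: 0.0
```

Snapped. Load it up.

```bash
python3 -m crank '[{"delta_rot":[0,0,0],"xyz":[0,0,0.0015],"fingers":1},{"delta_rot":[0,0,0],"xyz":[0,0,0.003],"fingers":1},{"delta_rot":[0,0,0],"xyz":[0,0,0.0045],"fingers":1},{"delta_rot":[0,0,0],"xyz":[0,0,0.005],"fingers":1},{"delta_rot":[0,0,0],"xyz":[0,0,0.005],"fingers":1}]'
python3 -m crank '[{"delta_rot":[0,0,0],"xyz":[0,0,0.001],"fingers":1},{"delta_rot":[0,0,0],"xyz":[0,0,0.0015],"fingers":1},{"delta_rot":[0,0,0],"xyz":[0,0,0.0015],"fingers":1},{"delta_rot":[0,0,0],"xyz":[0,0,0.0015],"fingers":1}]'
```

```text
t: 22.1
eef_pos: [0.5094, -0.2391, 0.0972]
tool_rot: [-0.0, 0.841, 0.542, 0.0]
contact_force: [-2.6, 0.4, 10.4]
gripper_width: -0.002
grasp_force: 4.7
t: 22.5
eef_pos: [0.5094, -0.2391, 0.0961]
tool_rot: [-0.0, 0.841, 0.542, 0.0]
contact_force: [-3.2, 2.3, 11.9]
gripper_width: -0.001
grasp_force: 6.1
```

```bash
python3 -m crank '[{"delta_rot":[0,0,0],"xyz":[0,0,0.001],"fingers":1},{"delta_rot":[0,0,0],"xyz":[0,0,0.002],"fingers":1},{"delta_rot":[0,0,0],"xyz":[0,0,0.0025],"fingers":1},{"delta_rot":[0,0,0],"xyz":[0,0,0.0025],"fingers":1},{"delta_rot":[0,0,0],"xyz":[0,0,0.0025],"fingers":1},{"delta_rot":[0,0,0],"xyz":[0,0,0.0025],"fingers":1}]'
```

```text
t: 23.1
eef_pos: [0.5095, -0.2391, 0.0941]
tool_rot: [-0.0, 0.841, 0.542, 0.0]
contact_force: [-5.5, 2.7, 16.8]
gripper_width: 0.002
grasp_force: 8.5
```

```bash
python3 -m crank '[{"delta_rot":[0,0,0],"xyz":[0,0,-0.01],"fingers":1},{"delta_rot":[0,0,0],"xyz":[0,0,-0.03],"fingers":1},{"delta_rot":[0,0,0],"xyz":[0,0,-0.06],"fingers":1},{"delta_rot":[0,0,0],"xyz":[0,0,-0.1],"fingers":1},{"delta_rot":[0,0,0],"xyz":[-0.005,0,-0.135],"fingers":1},{"delta_rot":[0,0,0],"xyz":[-0.01,0,-0.135],"fingers":1},{"delta_rot":[0,0,0],"xyz":[-0.01,0,-0.135],"fingers":1},{"delta_rot":[0,0,0],"xyz":[-0.01,0,-0.135],"fingers":1},{"delta_rot":[0,0,0],"xyz":[-0.01,0,-0.135],"fingers":1}]'
python3 pads.py .101
python3 - <<'E'
from h import *
P=[];cs=[];px={0:[],1:[]}
for n in ('side','scene'):
    c=cam(n); cs.append(c); u,v=proj(c,[.535,-.183,.09]).astype(int)
    hsv=cv2.cvtColor(c['img'],cv2.COLOR_RGB2HSV)
    for k,(lo,hi) in enumerate((((0,140,120),(8,255,255)),((102,150,180),(116,255,255)))):
        m=cv2.inRange(hsv,lo,hi); q=np.zeros_like(m); e=proj(c,[[.5605,-.126,.101],[.5096,-.2384,.101]][k]).astype(int); q[e[1]-9:e[1]+9,e[0]-9:e[0]+9]=1
        ys,xs=np.nonzero(m*q); px[k].append([xs.mean(),ys.mean()]); print(n,k,len(xs),px[k][-1])
    P.append(cv2.resize(c['img'][v-45:v+45,u-50:u+50],(400,360),interpolation=2))
for k in px: print(tri(cs,px[k]).round(4))
cv2.imwrite('pics/ss4.png',cv2.cvtColor(np.hstack(P),cv2.COLOR_RGB2BGR))
E
```

```text
t: 24.0
eef_pos: [0.5045, -0.2478, 0.2261]
tool_rot: [-0.001, 0.84, 0.542, -0.001]
contact_force: [0.4, 0.2, 0.2]
gripper_width: 0.002
grasp_force: 0.0
[266  28  34  38 983] [282.6  46.6] [ 0.5606 -0.1271  0.101 ]
[554   6   5   6   9] [556.7   7.8] [ 0.7693 -0.1887  0.101 ]
[269 183  29  30 661] [282.8 197.4] [ 0.51   -0.2399  0.101 ]
dist 0.1237 mid [ 0.5353 -0.1835  0.101 ] yaw -24.15
[ 0.5046 -0.2478  0.2263]
side 0 41 [np.float64(276.2926829268293), np.float64(238.78048780487805)]
side 1 47 [np.float64(255.80851063829786), np.float64(268.36170212765956)]
scene 0 13 [np.float64(316.38461538461536), np.float64(194.07692307692307)]
scene 1 5 [np.float64(345.2), np.float64(188.4)]
[ 0.5633 -0.1252  0.0972]
[ 0.5116 -0.2382  0.0966]
```

View pics/ss4.png

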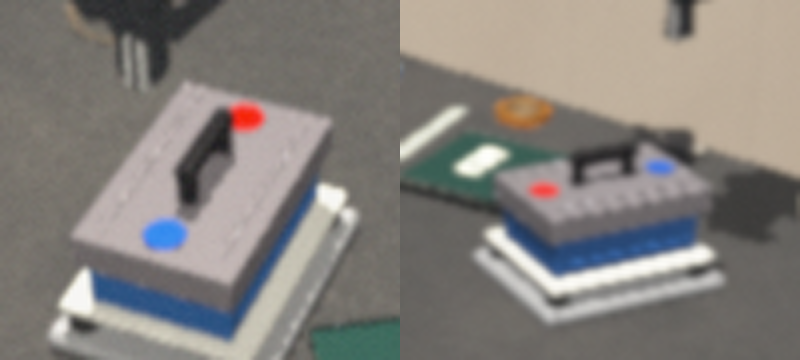

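Both ends are down: the pads triangulate level with each other (0.097 and 0.0966). The lid is centred at (0.5353, -0.1835), and the arm is clear of it.

```bash
python3 -c "
from station import job; print(job.hand_in())"
```

```text
the job is handed in; nothing more can be done
None
```

The lid is on the case, clipped down at both ends after each pad took about 17 N, the arm is clear and the job is handed in; no verdict came back, and I didn't re-check the bystanders after the moves.

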